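Hold the hinged leaf of a tack-up fixture at the set angle

ROBOT

A 6-joint arm with a two-finger parallel gripper is mounted at the origin on the work surface; the furniture and walls round the work are solid. World frame = base frame: x ahead of the robot, y to its left, z up, the work surface at z = 0. Lengths are in mm, angles in rad, forces in N, time in s.
With the tool pointing down it reaches from about 275 to 725 mm from the base axis. Payload 5.6 kg.
Tool frame: the origin (TCP) lies at the very end of the fingers, on their centre line; the grasp point (between the pads) lies 19 mm behind it; z points along the fingers, y is the direction in which the jaws open and shut (so a half turn about z gives the same grasp; the last joint's range is limited). The gripper opens to 85 mm and grips with 20 to 120 N. Pads are 22 mm wide; open, the fingers measure 114 mm over their backs; the gripper's body (76 mm by 85 mm) begins 54 mm behind the grasp point. The pads swing forward as they close: fully open they stand 13 mm farther back than shut.
Start: joints at [-0.855, 0.255, 0.108, 0, -1.424, -0.285], TCP at [229.697, -499.732, 231.283] pointing down, gripper open.
Joint ranges: [-2.95, 2.95], [-1.21, 1.97], [-1.09, 1.5], [-2.87, 1.71], [-2.94, -0.07], [-3.05, 3.05]. Speed limits (rad/s): [2.57, 2.57, 3.14, 3.14, 3.14, 3.14].

INTERFACE

Orientations are given as a rotation vector (axis times angle).
In Python, from plant import bot, capture gives the robot as it stands. The module is installed in compiled form; this text tells all that it offers.
- The arm moves only by the shell command python3 -m jog 'ROWS' [FORCE]. ROWS is a JSON object of lists of equal length, an entry for each row: "travel": the shift along the tool's x, y, z as a fraction of full scale, a list of three; "turn": the turn, a rotation vector about the tool's x, y, z as a fraction of full scale, a list of three; "claw": the opening, from -1 (shut) to 1 (fully open). In form: {"travel": [[tx, ty, tz], ...], "turn": [[ax, ay, az], ...], "claw": [claw, ...]}. A call has exactly 10 rows; each row is the pose to reach, as a shift and turn from the pose commanded when the call began, along the tool's axes at that moment; what a row does not reach only later rows make up. Full scale, the value 1, is 400 mm for a shift and 120 degrees for a turn. A row lasts 1/12 s, in which the tool goes at most 41.7 mm and 7.16 degrees, less where a joint would pass 70% of its speed; a pose out of reach is approached as far as the arm can. A call with a number of a shift or a turn outside -1 to 1 is refused whole. A call with a gripper value outside its range is refused whole. The fingers move at their own pace and stop on an object; FORCE is the grip in N (left out, the last holds). Time passes only in rows, so rows that repeat a pose let the fingers close, or fill a call up. It gives the time, the measured TCP pose, the force and the opening at its end, in the units of the state.
- bot.sense(): the state, without advancing time (a new reading comes with each control period).
- capture(name): name is "scene" or "side" or "wrist"; returns a dict with "frame" (420x560x3 uint8, red, green, blue), "fx", "fy", "cx", "cy" (pixels), "extrinsics" (4x4, takes a point from camera to world coordinates); the wrist camera has in their place "T_tool_cam" (4x4, takes a point from camera to tool coordinates, whose origin is the TCP and whose axes are the flange's). Camera axes: x right, y down, z forward; pixel columns grow to the right and rows downward; lengths in mm; the calibration is good to about 2 mm. A picture is of the moment at which its call begins: read the wrist's pose just before it. There is no depth.
- bot.hand_in(): hands the job in, once; it reports no verdict.
The state is a dict: "t": time; "qpos": joint angles; "joint_vel": joint speeds; "tau": joint torques, N m; "eef_pos": TCP position; "tool_rot": TCP orientation; "force": force on the tool from outside, world axes, zero at the start; "wrist_torque": the same for the moment, N m; "opening": finger opening in mm.
Only numpy, scipy, OpenCV 4.12 (cv2) and the standard library are available. Lean on these libraries where they do the work, as an engineer would, in place of code of your own. Each camera call takes 0.05 s, during which the arm holds its last target. There are 200 camera calls.

TASK

Swing the red-knobbed hold-down lever of the blue angle fixture off the leaf until its arm lies over the green line, then lift the hinged leaf by the black sleeve of its grab rail until the orange pointer stands at the red index flag on the quadrant, so that the lug on it can be tacked at that angle. Nothing else keeps the leaf up: finish while still holding it steady there by the sleeve, and leave the flag and the loose things round the fixture where they are.

Things in the scene. Friction and masses are not known exactly. Their poses are not given: they have to be found in the camera images.
- fixture: Blue angle fixture, fixed. Origin on the table under mid hinge; x along the hinge towards the quadrant (away from the robot at yaw 0), y from hinge to leaf edge, z up. Base plate x -107..90, y -120..150, 10 mm thick. Hinge axis along x at y=0, z=45; leaf top z=45. Upright quadrant (148 mm radius, ticks each 5 deg) at x=71, post of the hold-down at x=-82, y=60 (mm).
- leaf (a joint): Hinge of the leaf (110 x 118 x 8 mm, blue, with a steel lug strapped on it), rad: 0 lying flat on its rest, growing as the free edge swings up, end at 1.7. It moves freely and falls back when let go; leaf, lug and rail weigh about 0.6 kg (lifting at the rail takes about 3 N). The hold-down nose keeps it down mechanically until that lever is swung more than about 1.2 rad.
- grip_sleeve: Black sleeve on the straight part of the grab rail, 15 mm thick, 62 mm long, along the hinge direction; it turns freely on the rail, so only its origin (its centre, = rail_mid) matters.
- rail_mid (a point): Middle of the rail's sleeve (15 mm thick, 62 mm long, along the hinge), the place to grip: 185 mm from the hinge axis, 41 mm above the table when the leaf lies flat. 53 mm clear between sleeve and leaf edge, 80 mm clear between the bail's side arms; nothing outside it. A gripper may stay pointing down while the sleeve turns between its pads.
- pointer_tip (a point): Tip of the orange pointer on the leaf's quadrant side, 130 mm from the hinge axis; its y axis points outward along the leaf.
- index_flag (a joint): Angle at which the red index flag stands on the quadrant, rad, same zero and sense as joint leaf: the leaf angle wanted. Stiff (1 N m); must not be moved.
- flag_tip (a point): Inner tip of the red index flag's white line, 138 mm from the hinge axis, on the rim of the quadrant; its y axis points outward along the flag's angle.
- hold_down (a joint): Hold-down lever turning about a vertical post, rad: 0 nose square over the leaf and handle arm away from it (over the red line); grows counter-clockwise seen from above; 1.57 the handle arm lies over the green line. Range -0.35 to 2.3, no stop at the line. Friction 0.12 N m, it stays where it is left.
- lever_knob (a point): Gripping point in the red upright knob (24 mm thick, 40 mm tall, its top 18 mm above this point) on the end of the lever's arm, 75 mm from the post axis, 95 mm above the table.
- park_line (a point): Point on the painted green line on the base plate, straight below the knob's place when the arm lies over the line.
- paste_tin: Blue and white tin, 70 mm across, 53 mm tall, bystander. Origin at the centre of its underside.
- weld_magnet: Grey and red arrow-shaped welding magnet lying flat, 68x90x15 mm, bystander. Origin at the centre of its underside.
- side_cutters: Side cutters with blue handles lying flat, 35x151x13 mm, bystander. Origin at the centre of its underside.

How it is judged (in metres and radians):
On the way, in this order (a step that is already met when the one before it is completed fails the run):
1. the hold-down lever's arm lies over the green line, the leaf still down (value of joint hold_down between 1.4 and 1.74 rad and value of joint leaf below 0.08 rad), for 0.2 s.
2. the leaf is held by its rail with the pointer at the index flag (angle between the y axis of pointer_tip and the y axis of flag_tip, either way round below 0.055 rad and contact force between the fingers and grip_sleeve above 0.8 N), for 0.3 s.
At the end, for the whole second after the job is handed in: Pointer within 3 degrees (0.055 rad) of the red index flag, the leaf still (under 0.06 rad/s) and carried by the fingers at the sleeve (over 0.8 N); hold-down arm within 10 degrees (0.17 rad) of the green line (all of step 2 and value of joint hold_down between 1.4 and 1.74 rad and velocity of joint leaf between -0.06 and 0.06 rad/s); the arm keeps its last pose, push and grip.
It fails at once if the index flag is moved (more than 8 mm) (distance of flag_tip from where it was at the start of the episode above 0.008 m).
It fails at once if the tin, the magnet or the cutters are moved (more than 25 mm) (distance of any of paste_tin, weld_magnet, side_cutters from where it was at the start of the episode above 0.025 m).
It also fails if it takes over 48 s, if anything falls off the work surface, if the arm or the gripper's body presses on something with over 40 N, if the wrist force passes 120 N, or if a joint passes its speed limit or range.

## Working session

There is one attempt and no reset: what is moved stays moved. The work goes in short steps, Python scripts to look and compute and a shell command to move; the robot and the scene stay as the last step left them, time stands still between calls to the robot, and variables do not carry over. Pictures are saved under pics/ and viewed, about 8 in all and at most 12, crops included, and the job is handed in when it is done.

```bash
mkdir -p pics; cat > h.py <<'E'
import numpy as np, cv2
from plant import bot, capture
from scipy.spatial.transform import Rotation as R
def snap(name,fn):
    s=bot.sense(); c=capture(name)
    if name=="wrist":
        T=np.eye(4);T[:3,:3]=R.from_rotvec(s["tool_rot"]).as_matrix();T[:3,3]=s["eef_pos"]
        c["extrinsics"]=T@np.array(c["T_tool_cam"])
    c["extrinsics"]=np.array(c["extrinsics"])
    np.save(f"pics/{fn}.npy",c,allow_pickle=True)
    cv2.imwrite(f"pics/{fn}.png",cv2.cvtColor(c["frame"],cv2.COLOR_RGB2BGR)); return c
def load(fn): return np.load(f"pics/{fn}.npy",allow_pickle=True).item()
def ray(c,u,v):
    E=c["extrinsics"]; d=E[:3,:3]@np.array([(u-c["cx"])/c["fx"],(v-c["cy"])/c["fy"],1]); return E[:3,3],d/np.linalg.norm(d)
def onz(c,u,v,z):
    o,d=ray(c,u,v); return o+d*(z-o[2])/d[2]
def tri(*obs):
    A=np.zeros((3,3));b=np.zeros(3);L=[]
    for c,u,v in obs:
        o,d=ray(c,u,v);P=np.eye(3)-np.outer(d,d);A+=P;b+=P@o;L.append((o,P))
    x=np.linalg.solve(A,b); return x,[round(float(np.linalg.norm(P@(x-o))),1) for o,P in L]
def proj(c,p):
    q=np.linalg.inv(c["extrinsics"])@np.append(p,1); return c["cx"]+c["fx"]*q[0]/q[2],c["cy"]+c["fy"]*q[1]/q[2]
E
python3 - <<'E'
from h import *
np.set_printoptions(precision=3,suppress=True)
for n in("scene","side","wrist"):
    c=snap(n,n+"0"); print(n,c["extrinsics"].tolist() and np.round(c["extrinsics"],2),c["fx"])
print(bot.sense())
E
```

```text
scene [[   0.73   -0.34    0.6  -192.56]
 [  -0.69   -0.34    0.65 -850.77]
 [  -0.02   -0.88   -0.47  650.61]
 [   0.      0.      0.      1.  ]] 546.964037421319
side [[ -0.9   -0.17   0.39 103.79]
 [ -0.43   0.33  -0.84 855.98]
 [  0.01  -0.93  -0.37 507.98]
 [  0.     0.     0.     1.  ]] 451.81267213052047
wrist [[  -0.42    0.86    0.28  156.91]
 [   0.91    0.4     0.13 -532.92]
 [   0.      0.31   -0.95  372.76]
 [   0.      0.      0.      1.  ]] 308.5357698618234
{'t': 0.15, 'qpos': array([-0.855,  0.256,  0.107, -0.   , -1.424, -0.285]), 'joint_vel': array([-0.001, -0.002,  0.003,  0.001,  0.   ,  0.001]), 'tau': array([ -0.001, -38.694,  23.808,   5.367,  -0.005,  -0.   ]), 'eef_pos': array([ 229.555, -499.414,  230.631]), 'tool_rot': array([ 0.671, -3.069, -0.002]), 'force': array([ 0.083,  0.618, -0.314]), 'wrist_torque': array([-0.017, -0.014, -0.013]), 'opening': 85.5508223200603}
```

View pics/scene0.png

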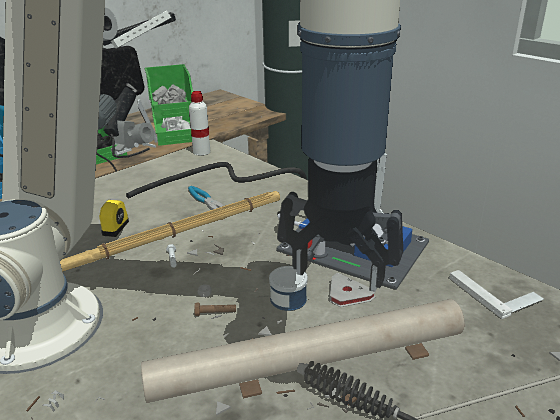

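View pics/side0.png

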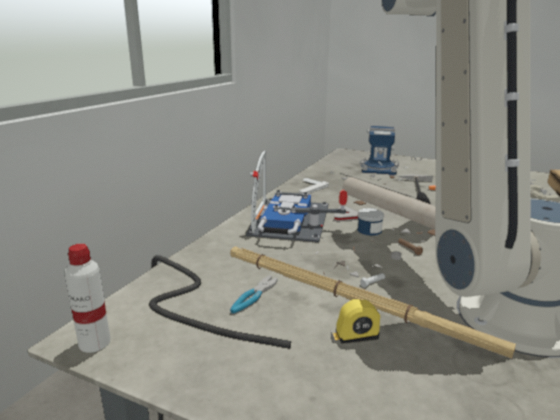

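The scene view shows the fixture mostly hidden behind the gripper (about 350,250), with the tin at (288,288) and the magnet at (350,290). The side view shows the whole fixture: quadrant (262,190), flag (255,174), leaf (288,212), red knob (343,198), cutters (255,295).

```bash
python3 - <<'E'
from h import *
np.set_printoptions(precision=1,suppress=True)
c=load("side0")
for n,u,v,z in(("knob",343,198,95),("flag",255,174,140),("leaf",288,212,45),("platecornerL",250,235,5),("plateR",322,237,5),("tin",370,215,53),("cutters",255,295,5)): print(n,onz(c,u,v,z))
im=cv2.imread("pics/side0.png")[140:260,220:400]; a=cv2.resize(im,(720,480),interpolation=cv2.INTER_CUBIC)
cv2.imwrite("pics/sidecrop.png",a)
E
```

```text
knob [ 439.9 -230.2   95. ]
flag [ 679.6 -183.8  140. ]
leaf [ 579.8 -186.7   45. ]
platecornerL [642.2 -84.7   5. ]
plateR [ 467.9 -158.5    5. ]
tin [ 368.  -248.2   53. ]
cutters [490.8 163.9   5. ]
```

View pics/wrist0.png

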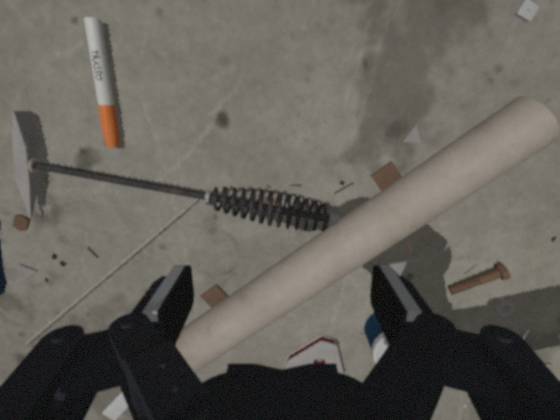

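View pics/sidecrop.png

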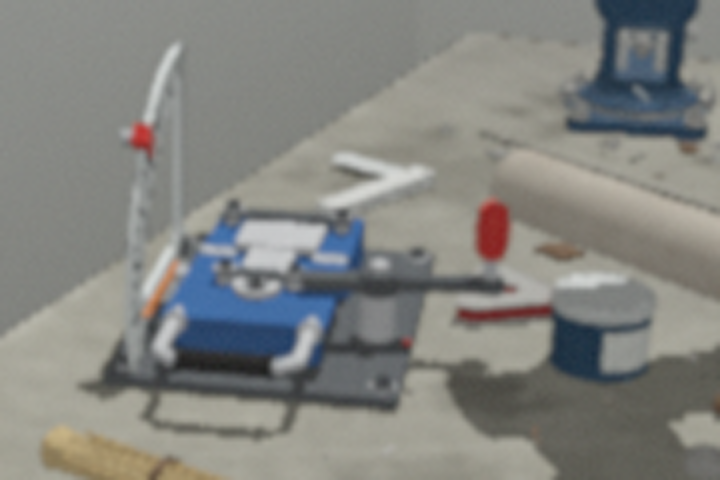

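```bash
cat >> h.py <<'E'
def rel(p,yaw=None):
    "shift fractions in tool axes to reach world TCP p"
    s=bot.sense(); M=R.from_rotvec(s["tool_rot"]).as_matrix()
    return np.round(M.T@(np.array(p)-s["eef_pos"])/400,3)
E
python3 - <<'E'
from h import *
print(np.round(R.from_rotvec(bot.sense()["tool_rot"]).as_matrix(),3)); print(rel([600,-230,330]))
E
```

```text
[[-0.909 -0.418 -0.001]
 [-0.418  0.909  0.001]
 [ 0.     0.001 -1.   ]]
[-1.123  0.226 -0.248]
```

```bash
python3 -m jog '{"travel":[[-0.05,0.01,-0.1],[-0.15,0.03,-0.2],[-0.25,0.05,-0.25],[-0.34,0.07,-0.25],[-0.43,0.09,-0.25],[-0.52,0.11,-0.25],[-0.62,0.13,-0.25],[-0.71,0.15,-0.25],[-0.81,0.17,-0.25],[-0.9,0.19,-0.25]],"turn":[[0,0,0],[0,0,0],[0,0,0],[0,0,0],[0,0,0],[0,0,0],[0,0,0],[0,0,0],[0,0,0],[0,0,0]],"claw":[1,1,1,1,1,1,1,1,1,1]}'
python3 -m jog '{"travel":[[-0.1,0.015,0],[-0.16,0.025,0],[-0.2,0.03,0],[-0.2,0.03,0],[-0.2,0.03,0],[-0.2,0.03,0],[-0.2,0.03,0],[-0.2,0.03,0],[-0.2,0.03,0],[-0.2,0.03,0]],"turn":[[0,0,0],[0,0,0],[0,0,0],[0,0,0],[0,0,0],[0,0,0],[0,0,0],[0,0,0],[0,0,0],[0,0,0]],"claw":[1,1,1,1,1,1,1,1,1,1]}'
python3 - <<'E'
from h import *
for n in("scene","wrist"): snap(n,n+"1")
E
```

```text
t: 0.98
eef_pos: [526.7, -278.4, 330.9]
tool_rot: [0.673, -3.068, -0.001]
force: [0.3, -0.9, 0.5]
opening: 85.0
t: 1.82
eef_pos: [592.3, -236.5, 331.7]
tool_rot: [-0.67, 3.069, -0.0]
force: [-0.0, 0.6, -0.1]
opening: 85.7
```

View pics/wrist1.png

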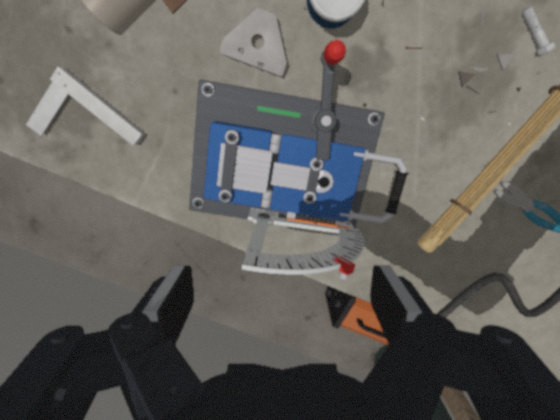

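View pics/scene1.png

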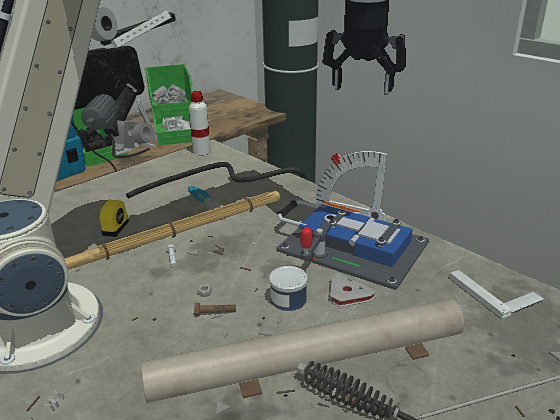

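Wrist view: plate corners (200,81), (382,109), (190,210), green line (258,109)-(298,115), knob (335,50), post (326,121), black sleeve (397,192), flag (345,267). Scene view: knob (306,237), flag (335,159), green line (345,262).

```bash
cat > m.py <<'E'
from h import *
np.set_printoptions(precision=1,suppress=True)
def cen(c,f,box):
    x0,y0,x1,y1=box; h=cv2.cvtColor(c["frame"],cv2.COLOR_RGB2HSV)[y0:y1,x0:x1]
    m=f(*[h[...,i].astype(int) for i in range(3)]).astype(np.uint8)
    n,l,s,ct=cv2.connectedComponentsWithStats(m); k=1+np.argmax(s[1:,4]); ys,xs=np.where(l==k)
    return ct[k]+[x0,y0],s[k,4],np.c_[xs+x0,ys+y0]
red=lambda h,s,v:((h<8)|(h>172))&(s>140)&(v>70)
green=lambda h,s,v:(h>45)&(h<80)&(s>100)
E
python3 - <<'E'
from m import *
w=load("wrist1");sc=load("scene1");sd=load("side0")
kw,a,_=cen(w,red,(310,30,360,75));ks,a2,_=cen(sc,red,(290,220,320,255));kd,a3,_=cen(sd,red,(335,185,352,210))
print("knob",kw,a,ks,a2,kd,a3,tri((w,*kw),(sc,*ks),(sd,*kd)),onz(w,*kw,108))
gw,a,p=cen(w,green,(240,95,310,125)); pts=[onz(w,*q,10) for q in p]
g=onz(w,*gw,10); P=np.array(pts)[:,:2]; u=np.linalg.svd(P-P.mean(0))[2][0]; e=(P-P.mean(0))@u
print("green",g,a,u,e.min(),e.max())
gs,_,_=cen(sc,green,(325,250,365,275)); print("green scene",onz(sc,*gs,10))
for n,q in(("--",(200,81)),("-+",(382,109)),("+-",(190,210))): print("corner",n,onz(w,*q,10))
for q in((208,89),(375,119),(197,203)): print("bolt",onz(w,*q,14))
print("sleeve",onz(w,397,192,41),"post",onz(w,326,121,80))
dark=lambda h,s,v:(v<45)
sl,a,p=cen(w,dark,(380,165,412,218)); print(sl,a,p.min(0),p.max(0),onz(w,*sl,45))
fw,a,_=cen(w,red,(330,250,362,285));fs,a2,_=cen(sc,red,(322,145,350,172));fd,a3,_=cen(sd,red,(245,165,265,185))
print("flag",fw,fs,fd,a,a2,a3,tri((w,*fw),(sc,*fs),(sd,*fd)))
b=[w["frame"][25:285,180:440],sc["frame"][140:290,270:430]]
cv2.imwrite("pics/crop1.png",cv2.cvtColor(np.hstack([cv2.resize(b[0],(400,400),interpolation=3),cv2.resize(b[1],(400,375),interpolation=3).__class__(0) if 0 else cv2.copyMakeBorder(cv2.resize(b[1],(400,375),interpolation=3),0,25,0,0,0)]),cv2.COLOR_RGB2BGR))
E
```

```text
knob [334.1  52. ] 383 [305.9 237.5] 211 [342.9 197. ] 79 (array([ 443.6, -239.5,   94.3]), [0.8, 0.7, 0.3]) [ 447.  -241.1  108. ]
green [ 529.2 -270.    10. ] 152 [-0.3  1. ] -30.21460312284681 29.628526329937483
green scene [ 531.5 -266.6   10. ]
corner -- [ 538.  -386.6   10. ]
corner -+ [ 464.5 -136.7   10. ]
corner +- [ 724.1 -336.1   10. ]
bolt [ 542.9 -371.9   14. ]
bolt [ 481.  -140.1   14. ]
bolt [ 706.8 -329.5   14. ]
sleeve [558.8 -67.2  41. ] post [ 513.7 -212.3   80. ]
[395. 194.] 313 [386 172] [405 213] [562.2 -70.1  45. ]
flag [345.3 266.7] [335.5 158.5] [255.2 174.1] 142 54 19 (array([ 649. , -129.6,  159. ]), [0.4, 0.5, 0.1])
```

```bash
python3 - <<'E'
from h import *
print(rel([443.6,-239.5,200]),rel([443.6,-239.5,80]))
E
```

```text
[0.342 0.148 0.329] [0.342 0.148 0.629]
```

View pics/crop1.png

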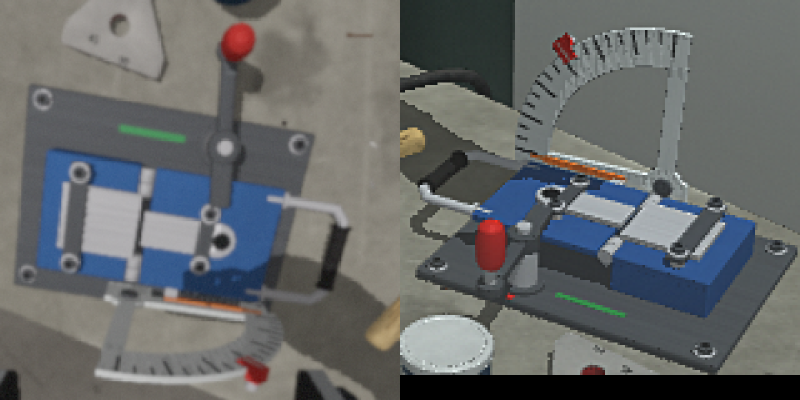

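The crops show the lever with its nose over the leaf, the green line (left crop 152,133), the flag near 47 deg and nothing in the way of the knob. Moving to the knob.

```bash
python3 -m jog '{"travel":[[0.08,0.035,0.03],[0.16,0.07,0.08],[0.24,0.105,0.14],[0.3,0.13,0.2],[0.342,0.148,0.26],[0.342,0.148,0.32],[0.342,0.148,0.4],[0.342,0.148,0.47],[0.342,0.148,0.5],[0.342,0.148,0.5]],"turn":[[0,0,0],[0,0,0],[0,0,0],[0,0,0],[0,0,0],[0,0,0],[0,0,0],[0,0,0],[0,0,0],[0,0,0]],"claw":[1,1,1,1,1,1,1,1,1,1]}'
python3 - <<'E'
from m import *
w=snap("wrist","wrist2"); s=bot.sense(); print(s["eef_pos"],rel([443.6,-239.5,80]))
for z in (95,105): print(proj(w,[443.6,-239.5,z]))
k,a,_=cen(w,red,(150,0,420,420)); print(k,a)
E
```

```text
t: 2.75
eef_pos: [441.5, -238.6, 128.2]
tool_rot: [0.669, -3.064, -0.005]
force: [-0.4, 0.8, 0.1]
opening: 85.6
[ 442.8 -239.3  130.4] [-0.  -0.   0.1]
(np.float64(278.65783633849094), np.float64(243.41104491642827))
(np.float64(278.5783342038279), np.float64(250.525996150418))
[277.8 243.3] 1433
```

```bash
python3 -m jog '{"travel":[[0,0,0.06],[0,0,0.1],[0,0,0.125],[0,0,0.125],[0,0,0.125],[0,0,0.125],[0,0,0.125],[0,0,0.125],[0,0,0.125],[0,0,0.125]],"turn":[[0,0,0],[0,0,0],[0,0,0],[0,0,0],[0,0,0],[0,0,0],[0,0,0],[0,0,0],[0,0,0],[0,0,0]],"claw":[1,1,1,-0.6,-1,-1,-1,-1,-1,-1]}' 35
python3 - <<'E'
from h import *
s=bot.sense();print(s["eef_pos"],s["opening"],s["force"])
post=np.array([513.7,-212.3]); k=s["eef_pos"][:2]; a0=np.arctan2(*(k-post)[::-1]); r=np.linalg.norm(k-post)
g=np.array([529.2,-270.]);a1=np.arctan2(*(g-post)[::-1])
print(a0,a1,r,(a1-a0)%(2*np.pi))
D=(a1-a0)%(2*np.pi)
for f in np.arange(.1,1.01,.1):
    p=post+r*np.array([np.cos(a0+f*D),np.sin(a0+f*D)]); print(rel([*p,s["eef_pos"][2]]))
E
```

```text
t: 3.63
eef_pos: [444.4, -239.7, 82.5]
tool_rot: [-0.672, 3.067, -0.002]
force: [-1.3, 0.9, 6.2]
opening: 21.9
[ 444.44680749 -239.71679401   82.46496274] 21.933788912953954 [-1.27893704  0.93979731  6.22782975]
-2.7646325507073706 -1.3083610530030192 74.48278503965224 1.4562714977043514
[-0.001 -0.027  0.   ]
[-0.005 -0.054  0.   ]
[-0.013 -0.08   0.   ]
[-0.025 -0.104  0.   ]
[-0.04  -0.126  0.   ]
[-0.059 -0.146  0.   ]
[-0.08  -0.163  0.   ]
[-0.103 -0.177  0.   ]
[-0.128 -0.187  0.   ]
[-0.155 -0.194  0.001]
```

```bash
python3 -m jog '{"travel":[[-0.001,-0.027,-0.005],[-0.005,-0.054,-0.005],[-0.013,-0.08,-0.005],[-0.025,-0.104,-0.005],[-0.04,-0.126,-0.005],[-0.059,-0.146,-0.005],[-0.08,-0.163,-0.005],[-0.103,-0.177,-0.005],[-0.128,-0.187,-0.005],[-0.155,-0.194,-0.005]],"turn":[[0,0,0],[0,0,0],[0,0,0],[0,0,0],[0,0,0],[0,0,0],[0,0,0],[0,0,0],[0,0,0],[0,0,0]],"claw":[-1,-1,-1,-1,-1,-1,-1,-1,-1,-1]}' 35
python3 - <<'E'
from m import *
s=bot.sense();print(s["eef_pos"],s["opening"],s["force"])
sc=snap("scene","scene3");k,a,p=cen(sc,red,(290,200,400,290));print(k,a)
f=sc["frame"][140:290,270:430];cv2.imwrite("pics/crop3.png",cv2.cvtColor(cv2.resize(f,(640,600),interpolation=3),cv2.COLOR_RGB2BGR))
E
```

```text
t: 4.47
eef_pos: [529.4, -283.2, 82.2]
tool_rot: [0.67, -3.062, -0.006]
force: [-8.1, 2.5, 3.8]
opening: 22.1
[ 529.4 -283.2   82.2] 22.097311132658398 [-8.1  2.5  3.8]
[351.3 230.4] 196
```

View pics/crop3.png

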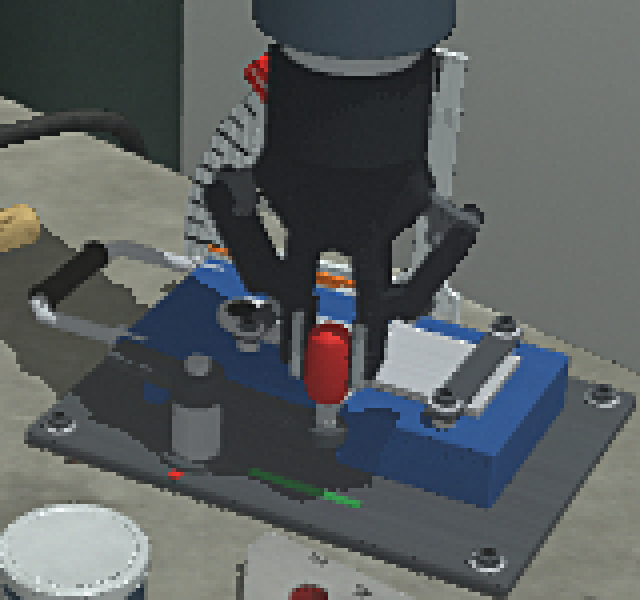

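The knob is gripped and the arm lies over the green line (line at crop 300,488, partly in shadow, knob at 327,365). Settle, release, rise.

```bash
python3 -m jog '{"travel":[[0,0,0],[0,0,0],[0,0,0],[0,0,0],[0,0,0],[0,0,0],[0,0,-0.01],[0,0,-0.08],[0,0,-0.17],[0,0,-0.27]],"turn":[[0,0,0],[0,0,0],[0,0,0],[0,0,0],[0,0,0],[0,0,0],[0,0,0],[0,0,0],[0,0,0],[0,0,0]],"claw":[-1,-1,-1,-1,1,1,1,1,1,1]}' 35
python3 - <<'E'
from m import *
s=bot.sense();print(s["eef_pos"],s["opening"],s["force"])
sc=snap("scene","scene4");sd=snap("side","side4");w=snap("wrist","wrist4")
k,a,_=cen(sc,red,(330,200,400,290));kd,a2,_=cen(sd,red,(290,180,345,225));kw,a3,_=cen(w,red,(150,100,420,420));print(k,a,kd,a2,kw,a3)
x,e=tri((sc,*k),(w,*kw));print(x,e)
post=np.array([513.7,-212.3]);d=x[:2]-post;print(np.linalg.norm(d),np.arctan2(d[1],d[0]),"target ang -1.308")
yaw=.27;O=np.array([608.7,-248.2]);ey=np.array([-np.sin(yaw),np.cos(yaw)])
t=O+185*ey;print("sleeve",t,rel([*t,150]),rel([*t,22]))
E
```

```text
t: 5.35
eef_pos: [531.7, -283.9, 191.8]
tool_rot: [0.671, -3.067, -0.002]
force: [0.6, 0.2, 0.1]
opening: 85.4
[ 531.7 -283.9  191.8] 85.40818417391075 [0.6 0.2 0.1]
[352.2 230.1] 202 [319.9 188. ] 69 [289.8 195.4] 713
[ 526.5 -283.9   94.6] [0.6, 0.6]
72.73645547999469 -1.3940921551798793 target ang -1.308
sleeve [559.4 -69.9] [-0.3  0.5  0.1] [-0.3  0.5  0.4]
```

```bash
python3 - <<'E'
from m import *
sc,sd,w=load("scene4"),load("side4"),load("wrist4")
print(bot.sense()["eef_pos"])
k,kd,kw=(352.2,230.1),(319.9,188.),(289.8,195.4)
print(tri((sc,*k),(sd,*kd)),tri((w,*kw),(sd,*kd)),tri((w,*kw),(sd,*kd),(sc,*k)))
print("w@100",onz(w,*kw,98),"proj tcp-knob",proj(w,[531.7,-283.9,98]))
h=cv2.cvtColor(w["frame"],cv2.COLOR_RGB2HSV)
f=np.hstack([cv2.resize(w["frame"],(420,315)),cv2.resize(sc["frame"][180:290,290:430],(380,299),interpolation=3)[:,:].copy() if 0 else cv2.copyMakeBorder(cv2.resize(sc["frame"][180:290,290:430],(380,299),interpolation=3),0,16,0,0,0)])
cv2.imwrite("pics/crop4.png",cv2.cvtColor(f,cv2.COLOR_RGB2BGR))
E
```

```text
[ 534.8 -285.1  196.2]
(array([ 526.2, -283.1,   93.8]), [0.6, 0.6]) (array([ 526.8, -284.3,   93. ]), [0.5, 0.5]) (array([ 526.5, -283.7,   93.7]), [0.8, 0.8, 0.7])
w@100 [ 525.9 -284.8   98. ] proj tcp-knob (np.float64(287.8417818541449), np.float64(201.91073027832434))
```

View pics/crop4.png

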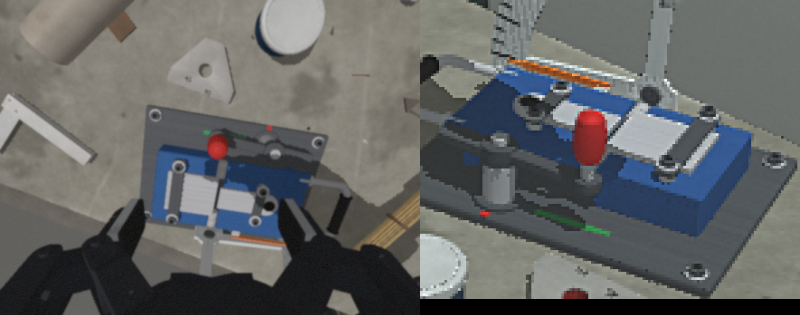

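```bash
python3 - <<'E'
from m import *
np.set_printoptions(precision=3,suppress=True)
for n,b in(("wrist1",(240,95,310,125)),("scene1",(325,250,370,275))):
    c=load(n);g,a,p=cen(c,green,b);P=np.array([onz(c,*q,10)[:2] for q in p]);u=np.linalg.svd(P-P.mean(0))[2][0]
    u*=np.sign(u[1]);print(n,a,P.mean(0),"yaw",np.arctan2(-u[0],u[1]))
# plate far-left edge x=-107 : gray plate/concrete edges by Canny->Hough in wrist1
w=load("wrist1");g=cv2.cvtColor(w["frame"],cv2.COLOR_RGB2GRAY)
L=cv2.createLineSegmentDetector().detect(g)[0][:,0]
for l in L:
    if np.hypot(l[2]-l[0],l[3]-l[1])>35 and 185<min(l[0],l[2]) and max(l[0],l[2])<390 and 70<min(l[1],l[3]) and max(l[1],l[3])<230:
        A,B=onz(w,l[0],l[1],10),onz(w,l[2],l[3],10);d=(B-A)[:2];print(l,A[:2],B[:2],np.linalg.norm(d),(np.arctan2(d[1],d[0]))%(np.pi/2))
print("post z80,z73",onz(w,326,121,80),onz(w,326,121,73))
E
```

```text
wrist1 152 [ 529.227 -269.918] yaw 0.26362555470193194
scene1 58 [ 531.461 -266.428] yaw 0.2663243201080642
[265.402 190.792 271.684 152.047] [ 645.246 -239.943] [ 586.392 -255.485] 60.87266214695133 0.2581905497887824
[269.402 184.205 304.511 189.765] [ 633.018 -238.554] [ 618.41  -185.332] 55.190446742321235 0.2678766094929781
[308.052 167.295 273.019 161.237] [ 584.426 -195.885] [ 598.156 -248.032] 53.92433249991859 0.257455845923962
[237.147 146.907 232.607 185.856] [ 600.845 -305.295] [ 659.149 -289.281] 60.46386784894092 0.26804804671945254
[220.116 143.199 216.106 183.298] [ 606.312 -330.286] [ 665.979 -313.956] 61.86154150884111 0.26714939021747497
[220.778 184.391 225.181 143.078] [ 664.597 -306.77 ] [ 603.02  -323.526] 63.81591817985593 0.2656792489682336
[336.064 226.64  296.723 220.325] [ 652.624 -111.959] [ 669.274 -174.495] 64.71463967745007 0.2602029827542587
[200.568  78.44  318.307  99.613] [ 534.533 -386.996] [ 491.153 -225.456] 167.26265984121522 0.26235025028477077
[337.916 103.072 383.068 110.952] [ 483.676 -197.956] [ 466.169 -133.992] 66.31639800527442 0.267152607766201
[384.422 114.055 374.673 150.704] [ 469.054 -130.042] [ 520.51 -116.47] 53.21542349058514 0.25787704561654307
[244.53  218.352 189.473 209.981] [ 701.065 -251.994] [ 724.38  -336.915] 88.06254864248982 0.2679412046410041
[188.214 208.225 197.702  81.75 ] [ 722.423 -339.704] [ 540.236 -389.172] 188.78320352765758 0.26513564427875913
[258.185 110.292 298.241 117.48 ] [ 540.023 -297.37 ] [ 525.027 -240.834] 58.491330022927826 0.25927116516647675
[215.574 119.669 271.87  129.402] [ 577.635 -348.351] [ 556.199 -268.65 ] 82.53269579478189 0.2627357783973885
[299.292 112.346 258.004 105.062] [ 517.996 -242.524] [ 533.58 -300.42] 59.956348163841575 0.2629317345594826
post z80,z73 [ 513.724 -212.317   80.   ] [ 513.621 -211.298   73.   ]
```

Three views agree the knob slipped: it is at (526.5, -284), about 7 mm (0.09 rad) short of the line. I'll re-grip it and push it on.

```bash
python3 - <<'E'
from h import *
print(rel([526.5,-284,87]),rel([534.5,-284,87]),bot.sense()["eef_pos"])
E
```

```text
[0.02  0.013 0.273] [0.001 0.005 0.273] [ 534.81022214 -285.14310395  196.19003111]
```

```bash
python3 -m jog '{"travel":[[0.02,0.013,0.08],[0.02,0.013,0.17],[0.02,0.013,0.24],[0.02,0.013,0.273],[0.02,0.013,0.273],[0.02,0.013,0.273],[0.02,0.013,0.273],[0.02,0.013,0.273],[0.02,0.013,0.273],[0.02,0.013,0.273]],"turn":[[0,0,0],[0,0,0],[0,0,0],[0,0,0],[0,0,0],[0,0,0],[0,0,0],[0,0,0],[0,0,0],[0,0,0]],"claw":[1,1,1,1,1,-1,-1,-1,-1,-1]}' 70
python3 - <<'E'
from h import *
print(bot.sense()["eef_pos"],bot.sense()["force"],rel([534.5,-284,87]))
E
```

```text
t: 6.33
eef_pos: [524.3, -283.9, 83.7]
tool_rot: [-0.672, 3.066, -0.005]
force: [4.6, -21.2, 2.0]
opening: 25.3
[ 524.27372635 -283.8526078    83.67358888] [  4.63707005 -21.20234341   2.04184198] [-0.023 -0.011 -0.008]
```

```bash
python3 -m jog '{"travel":[[0,0,0],[0,0,0],[-0.003,-0.001,-0.005],[-0.006,-0.003,-0.005],[-0.01,-0.005,-0.005],[-0.014,-0.007,-0.005],[-0.018,-0.009,-0.005],[-0.021,-0.01,-0.005],[-0.023,-0.011,-0.005],[-0.023,-0.011,-0.005]],"turn":[[0,0,0],[0,0,0],[0,0,0],[0,0,0],[0,0,0],[0,0,0],[0,0,0],[0,0,0],[0,0,0],[0,0,0]],"claw":[-1,-1,-1,-1,-1,-1,-1,-1,-1,-1]}'
python3 - <<'E'
from m import *
s=bot.sense();print(s["eef_pos"],s["force"])
sc=snap("scene","scene5");sd=snap("side","side5");w=snap("wrist","wrist5")
for c,b in((sc,(330,200,400,290)),(sd,(290,170,345,225)),(w,(150,100,420,420))): print(cen(c,red,b)[:2])
k=cen(sc,red,(330,200,400,290))[0];print(onz(sc,*k,95))
E
```

```text
t: 7.17
eef_pos: [528.6, -284.6, 84.1]
tool_rot: [0.671, -3.059, 0.0]
force: [-12.1, -6.3, 4.2]
opening: 21.1
[ 528.6 -284.6   84.1] [-12.1  -6.3   4.2]
(array([352.3, 229.4]), np.int32(174))
(array([343., 218.]), np.int32(3))
(array([281.8, 281.8]), np.int32(2586))
[ 527.7 -282.2   95. ]
```

The non-rotating pads hold the knob against turning, so the push is wasted. I'll turn the tool along with the lever.

```bash
python3 -m jog '{"travel":[[0,0,0],[0,0,0],[-0.002,-0.001,0],[-0.003,-0.001,0],[-0.003,-0.001,0],[-0.003,-0.001,0],[-0.003,-0.001,0],[-0.003,-0.001,0],[-0.003,-0.001,0],[-0.003,-0.001,0]],"turn":[[0,0,-0.015],[0,0,-0.03],[0,0,-0.045],[0,0,-0.06],[0,0,-0.06],[0,0,-0.06],[0,0,-0.06],[0,0,-0.06],[0,0,-0.06],[0,0,-0.06]],"claw":[-1,-1,-1,-1,-1,-1,-1,-1,-1,-1]}' 40
python3 - <<'E'
from m import *
s=bot.sense();print(s["eef_pos"],s["force"],s["wrist_torque"])
sc=snap("scene","scene6");w=snap("wrist","wrist6")
k=cen(sc,red,(330,200,400,290))[0];print(onz(sc,*k,95))
kw=cen(w,red,(150,100,420,420))[0];print(onz(w,*kw,99),tri((sc,*k),(w,*kw)))
E
```

```text
t: 8.15
eef_pos: [534.6, -283.1, 84.2]
tool_rot: [-0.862, 3.021, -0.001]
force: [0.5, -5.0, -3.7]
opening: 21.0
[ 534.6 -283.1   84.2] [ 0.5 -5.  -3.7] [-1.8 -0.2 -0.1]
[ 534.6 -280.4   95. ]
[ 534.  -283.3   99. ] (array([ 535.2, -281.3,   95.2]), [1.1, 1.1])
```

```bash
python3 -m jog '{"travel":[[0,0,0],[0,0,0],[0,0,0],[0,0,0],[0,0,-0.01],[0,0,-0.08],[0,0,-0.17],[0,0,-0.26],[0,0,-0.26],[0,0,-0.26]],"turn":[[0,0,0],[0,0,0],[0,0,0],[0,0,0],[0,0,0],[0,0,0],[0,0,0],[0,0,0],[0,0,0],[0,0,0]],"claw":[1,1,1,1,1,1,1,1,1,1]}' 40
python3 - <<'E'
from m import *
s=bot.sense();print(s["eef_pos"],s["force"],s["tool_rot"],s["qpos"])
sc=snap("scene","scene7");sd=snap("side","side7");w=snap("wrist","wrist7")
o=[(c,*cen(c,red,b)[0]) for c,b in((sc,(330,200,400,290)),(sd,(290,170,345,225)),(w,(150,100,420,420)))]
x,e=tri(*o);print("knob",x,e,"exdev from line",x[0]*.965+x[1]*.261-441.8)
g,a,p=cen(w,green,(100,60,480,260));print("green",onz(w,*g,10),a)
yaw=.264
M=R.from_rotvec(s["tool_rot"]).as_matrix();ty=np.arctan2(M[1,1],M[0,1]);print("turn frac about tool z",-(yaw+np.pi/2-ty)/np.radians(120))
# origin estimates
ex=np.array([np.cos(yaw),np.sin(yaw)]);ey=np.array([-ex[1],ex[0]])
for P,f in(((513.7,-212.3),(-82,60)),((536,-387.5),(-107,-120)),((466,-133),(-107,150)),((723.7,-338),(90,-120))):
    O=np.array(P)-f[0]*ex-f[1]*ey;print("O",O,"sleeve",O+185*ey)
E
```

```text
t: 9.08
eef_pos: [535.9, -282.9, 191.3]
tool_rot: [-0.862, 3.015, -0.005]
force: [-0.1, 0.5, -0.8]
opening: 85.4
[ 535.9 -282.9  191.3] [-0.1  0.5 -0.8] [-0.9  3.  -0. ] [-0.2  0.4  0.2  0.  -1.4 -0.8]
knob [ 536.1 -281.3   94.1] [0.7, 0.4, 0.7] exdev from line 2.067992841979617
green [ 529.4 -270.3   10. ] 308
turn frac about tool z 0.1397016420300138
O [ 608.5 -248.8] sleeve [560.2 -70.2]
O [ 608.  -243.7] sleeve [559.7 -65.1]
O [ 608.4 -249.9] sleeve [560.2 -71.3]
O [ 605.5 -245.6] sleeve [557.2 -67.1]
```

```bash
python3 - <<'E'
from m import *
w=load("wrist7");f=cv2.resize(w["frame"],(800,600));cv2.imwrite("pics/w7.png",cv2.cvtColor(f,cv2.COLOR_RGB2BGR))
E
```

```text
(no output)
```

View pics/w7.png

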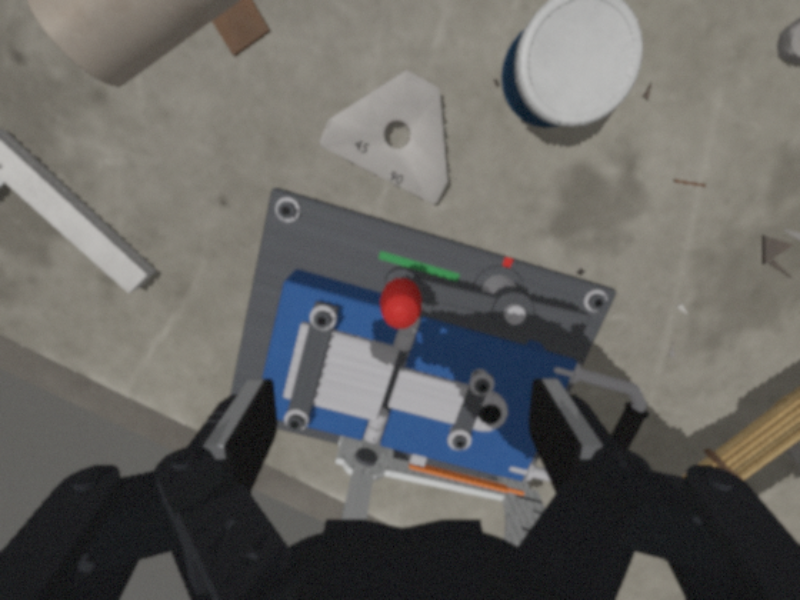

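The lever lies on the green line (wrist view: knob at 400,303; line from 380,257 to 458,277), and the leaf is still flat. Next is the sleeve.

```bash
python3 - <<'E'
from m import *
np.set_printoptions(precision=3,suppress=True)
print(rel([560,-69,190]),rel([560,-69,90]))
E
```

```text
[-0.337  0.418 -0.007] [-0.337  0.418  0.243]
```

```bash
python3 -m jog '{"travel":[[-0.04,0.05,0],[-0.09,0.11,0],[-0.14,0.17,0],[-0.19,0.24,0],[-0.24,0.3,0],[-0.29,0.36,0],[-0.337,0.418,0],[-0.337,0.418,0.06],[-0.337,0.418,0.14],[-0.337,0.418,0.2]],"turn":[[0,0,0.03],[0,0,0.06],[0,0,0.09],[0,0,0.12],[0,0,0.14],[0,0,0.14],[0,0,0.14],[0,0,0.14],[0,0,0.14],[0,0,0.14]],"claw":[0.3,0.3,0.3,0.3,0.3,0.3,0.3,0.3,0.3,0.3]}'
python3 - <<'E'
from m import *
np.set_printoptions(precision=3,suppress=True)
s=bot.sense();print(s["eef_pos"],s["opening"],s["tool_rot"])
w=snap("wrist","wrist8");sd=snap("side","side8");sc=snap("scene","scene8")
print("sleeve px pred",proj(w,[560,-69,41]),proj(sd,[560,-69,41]))
f=np.hstack([cv2.resize(w["frame"],(480,360)),cv2.resize(sd["frame"][150:270,220:340-14],(318,360),interpolation=3)])
cv2.imwrite("pics/c8.png",cv2.cvtColor(f,cv2.COLOR_RGB2BGR))
E
```

```text
t: 10.07
eef_pos: [559.2, -68.5, 105.1]
tool_rot: [0.414, -3.111, -0.001]
force: [-0.5, -0.4, -0.6]
opening: 55.4
[559.226 -68.476 105.055] 55.415753770528354 [ 0.414 -3.111 -0.001]
sleeve px pred (np.float64(280.45632926771634), np.float64(223.93834495994923)) (np.float64(275.380496847017), np.float64(230.5307373273718))
```

View pics/c8.png

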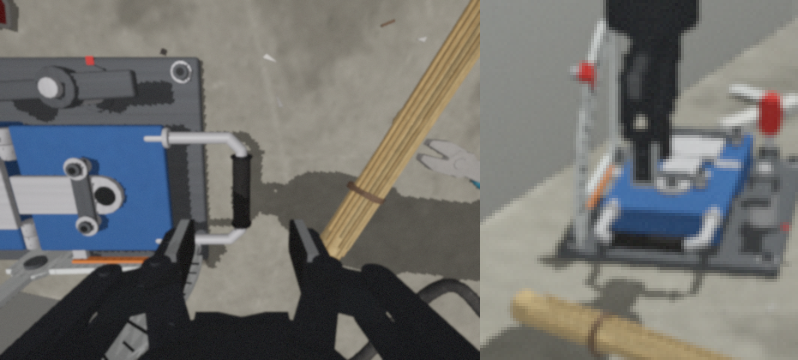

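The sleeve shows at wrist pixel (281,222), within 2 px of the prediction, with fingers astride it and clear of the leaf, the bail arms and the cane. Descend and grip.

```bash
python3 -m jog '{"travel":[[0,0,0.06],[0,0,0.12],[0,0,0.17],[0,0,0.205],[0,0,0.205],[0,0,0.205],[0,0,0.205],[0,0,0.205],[0,0,0.205],[0,0,0.205]],"turn":[[0,0,0],[0,0,0],[0,0,0],[0,0,0],[0,0,0],[0,0,0],[0,0,0],[0,0,0],[0,0,0],[0,0,0]],"claw":[0.3,0.3,0.3,0.3,0.3,-1,-1,-1,-1,-1]}' 40
python3 - <<'E'
from m import *
np.set_printoptions(precision=3,suppress=True)
s=bot.sense();print(s["eef_pos"],s["opening"],s["force"])
w=load("wrist1");sc=load("scene7");sd=load("side7")
# flag angle: red body and quadrant geometry from clean views
O=np.array([608.0,-247.5]);yaw=.264;ex=np.array([np.cos(yaw),np.sin(yaw)]);ey=np.array([-ex[1],ex[0]])
def fang(p): d=p[:2]-O;return d@ex,d@ey,np.hypot(d@ey,p[2]-45),np.arctan2(p[2]-45,d@ey)
def onplane(c,u,v,x=71):
    o,d=ray(c,u,v);n=np.append(ex,0);return o+d*((O@ex+x-o@n)/(d@n))
fw=cen(w,red,(330,250,362,285))[0]
s1=load("scene1")
fs=cen(s1,red,(322,145,350,172))[0];fd=cen(sd,red,(245,165,265,185))[0]
print("tri",fang(tri((w,*fw),(s1,*fs),(sd,*fd))[0]))
for n,c,f in(("w",w,fw),("sc",s1,fs),("sd",sd,fd)): print(n,fang(onplane(c,*f)))
# quadrant hub check
f=s1["frame"][145:225,300:400];cv2.imwrite("pics/q.png",cv2.cvtColor(cv2.resize(f,(800,600) if 0 else (750,600),interpolation=3),cv2.COLOR_RGB2BGR))
E
```

```text
t: 11.05
eef_pos: [561.7, -68.2, 27.8]
tool_rot: [-0.412, 3.111, 0.002]
force: [-1.8, 6.2, 3.7]
opening: 13.5
[561.657 -68.226  27.826] 13.484353977087059 [-1.81   6.193  3.687]
tri (np.float64(70.4453675598467), np.float64(103.13692723885265), np.float64(153.76774408571745), np.float64(0.8356012261010864))
w (np.float64(71.0), np.float64(103.00582358695057), np.float64(153.00937661048332), np.float64(0.8322693218389858))
sc (np.float64(71.0000000000001), np.float64(103.95116356931193), np.float64(153.93164971018473), np.float64(0.8294150746867559))
sd (np.float64(71.00000000000003), np.float64(101.41978225490578), np.float64(152.35551225738314), np.float64(0.8423937086942943))
```

View pics/q.png

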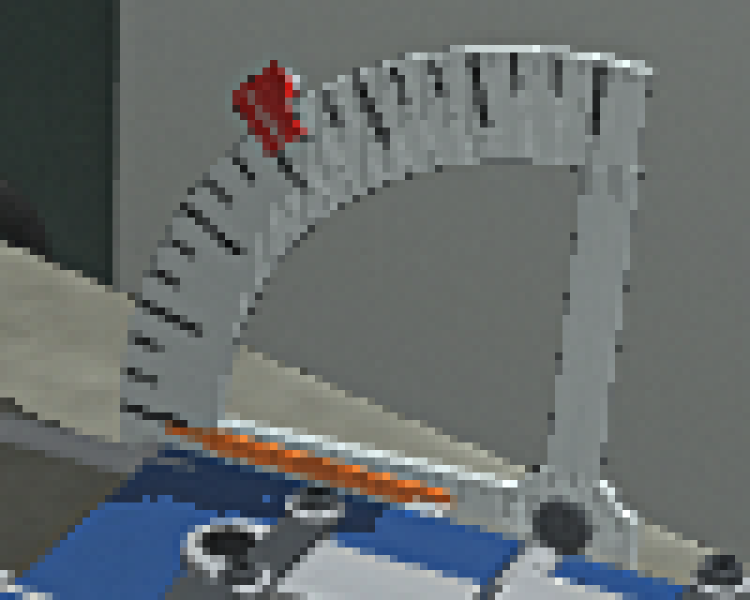

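The flag sits between the 45 and 50 deg ticks (crop 270,110), which agrees with 0.833 rad from triangulation. The sleeve is gripped at 13.5 mm. Working out the lifting arc.

```bash
python3 - <<'E'
import numpy as np
for t in [.05,.1,.15,.2,.25,.3,.35,.4,.45,.5,.833]: print(t,round(185*(np.cos(t-.0216)-np.cos(.0216))/400,3),round(-185*(np.sin(t-.0216)+np.sin(.0216))/400,3))
E
```

```text
0.05 -0.0 -0.023
0.1 -0.001 -0.046
0.15 -0.004 -0.069
0.2 -0.007 -0.092
0.25 -0.012 -0.115
0.3 -0.018 -0.137
0.35 -0.025 -0.159
0.4 -0.033 -0.181
0.45 -0.042 -0.202
0.5 -0.052 -0.223
0.833 -0.144 -0.345
```

```bash
python3 -m jog '{"travel":[[0,0,-0.023],[0,-0.001,-0.046],[0,-0.004,-0.069],[0,-0.007,-0.092],[0,-0.012,-0.115],[0,-0.018,-0.137],[0,-0.025,-0.159],[0,-0.033,-0.181],[0,-0.042,-0.202],[0,-0.052,-0.223]],"turn":[[0,0,0],[0,0,0],[0,0,0],[0,0,0],[0,0,0],[0,0,0],[0,0,0],[0,0,0],[0,0,0],[0,0,0]],"claw":[-1,-1,-1,-1,-1,-1,-1,-1,-1,-1]}' 50
python3 - <<'E'
from m import *
np.set_printoptions(precision=3,suppress=True)
s=bot.sense();print(s["eef_pos"],s["opening"],s["force"])
orange=lambda h,s,v:(h>=8)&(h<20)&(s>170)&(v>120)
yaw=.264;O=np.array([608.0,-247.5]);ex=np.array([np.cos(yaw),np.sin(yaw)]);ey=np.array([-ex[1],ex[0]])
for n,b in(("scene",(300,120,420,230)),("side",(230,150,330,250))):
    c=snap(n,n+"9")
    try: print(n,cen(c,orange,b)[:2])
    except Exception as e: print(n,e)
print("TCP fixture y",(s["eef_pos"][:2]-O)@ey,"x",(s["eef_pos"][:2]-O)@ex)
for t in [.55,.6,.65,.7,.75,.79,.82,.833]: print(t,round((185*(np.cos(t-.0216)-np.cos(.4784)))/400,3),round(-185*(np.sin(t-.0216)-np.sin(.4784))/400,3))
E
```

```text
t: 11.88
eef_pos: [567.0, -88.0, 116.9]
tool_rot: [-0.412, 3.111, 0.003]
force: [2.0, 4.9, -1.5]
opening: 13.4
[566.96  -88.036 116.852] 13.36651396777057 [ 1.983  4.865 -1.51 ]
scene (array([345.919, 192.837]), np.int32(86))
side attempt to get argmax of an empty sequence
TCP fixture y 164.64835295792685 x 1.992937301724055
0.55 -0.011 -0.02
0.6 -0.023 -0.04
0.65 -0.036 -0.059
0.7 -0.05 -0.077
0.75 -0.065 -0.095
0.79 -0.078 -0.109
0.82 -0.088 -0.118
0.833 -0.092 -0.123
```

```bash
python3 -m jog '{"travel":[[0,-0.011,-0.02],[0,-0.023,-0.04],[0,-0.036,-0.059],[0,-0.05,-0.077],[0,-0.065,-0.095],[0,-0.078,-0.109],[0,-0.088,-0.118],[0,-0.092,-0.123],[0,-0.092,-0.123],[0,-0.092,-0.123]],"turn":[[0,0,0],[0,0,0],[0,0,0],[0,0,0],[0,0,0],[0,0,0],[0,0,0],[0,0,0],[0,0,0],[0,0,0]],"claw":[-1,-1,-1,-1,-1,-1,-1,-1,-1,-1]}'
python3 - <<'E'
from m import *
np.set_printoptions(precision=3,suppress=True)
s=bot.sense();print(s["eef_pos"],s["opening"],s["force"])
orange=lambda h,s,v:(h>=8)&(h<20)&(s>150)&(v>100)
yaw=.264;O=np.array([608.0,-247.5]);ex=np.array([np.cos(yaw),np.sin(yaw)]);ey=np.array([-ex[1],ex[0]])
def fang(p): d=p[:2]-O;return np.array([d@ex,d@ey,np.hypot(d@ey,p[2]-45),np.arctan2(p[2]-45,d@ey)])
def onplane(c,u,v,x):
    o,d=ray(c,u,v);n=np.append(ex,0);return o+d*((O@ex+x-o@n)/(d@n))
sy=(s["eef_pos"][:2]-O)@ey;sz=s["eef_pos"][2]+13.2;print("leaf angle by TCP",np.arctan2(sz-45,sy)+.0216,np.hypot(sz-45,sy))
for n,b in(("scene",(300,120,420,230)),("side",(230,150,330,250))):
    c=snap(n,n+"10")
    try:
        q,a,p=cen(c,orange,b); F=np.array([fang(onplane(c,*x,62)) for x in p]); i=np.argsort(F[:,2]); print(n,q,a,"in",F[i[:8]].mean(0),"out",F[i[-8:]].mean(0))
        k=cen(c,red,(322,145,350,172) if n=="scene" else (245,165,265,185));print("flag",k[:2],fang(onplane(c,*k[0],71)))
    except Exception as e: print(n,e)
c=load("scene10");f=c["frame"][140:230,290:410];f2=load("side10")["frame"][150:240,220:340]
cv2.imwrite("pics/c10.png",cv2.cvtColor(np.hstack([cv2.resize(f,(400,300),interpolation=3),cv2.resize(f2,(400,300),interpolation=3)]),cv2.COLOR_RGB2BGR))
E
```

```text
t: 12.82
eef_pos: [576.7, -123.9, 166.2]
tool_rot: [-0.412, 3.11, 0.002]
force: [1.4, 6.3, 3.3]
opening: 13.3
[ 576.737 -123.862  166.216] 13.270826590020166 [1.397 6.291 3.309]
leaf angle by TCP 0.8333485066759949 185.27615854559207
scene [352.624 185.594] 101 in [62.    28.128 44.491  0.887] out [ 62.     83.026 124.9     0.844]
flag (array([335.537, 158.519]), np.int32(54)) [ 71.    103.951 153.932   0.829]
side attempt to get argmax of an empty sequence
```

```bash
python3 - <<'E'
from m import *
np.set_printoptions(precision=3,suppress=True)
orange=lambda h,s,v:(h>=8)&(h<20)&(s>150)&(v>100)
yaw=.264;O=np.array([608.0,-247.5]);ex=np.array([np.cos(yaw),np.sin(yaw)]);ey=np.array([-ex[1],ex[0]])
def onplane(c,u,v,x):
    o,d=ray(c,u,v);n=np.append(ex,0);return o+d*((O@ex+x-o@n)/(d@n))
c2=snap("scene","scene11");w=snap("wrist","wrist11");s=bot.sense();print(s["eef_pos"],s["force"],s["opening"])
for c,b in((load("scene7"),(300,190,420,230)),(c2,(300,120,420,230)),(w,(0,0,559,419))):
  for X in (60,68):
    try:
        q,a,p=cen(c,orange,b);P=np.array([onplane(c,*x,X) for x in p]);yz=np.c_[(P[:,:2]-O)@ey,P[:,2]-45]
        u=np.linalg.svd(yz-yz.mean(0))[2][0];u*=np.sign(u[0]);m=yz.mean(0);print(a,q,"dir",np.arctan2(u[1],u[0]),"mean",m,np.arctan2(m[1],m[0]),"rmax",np.hypot(*yz.T).max())
    except Exception as e: print(e)
k=cen(c2,red,(330,200,400,290));print("knob",k[:2],onz(c2,*k[0],95),cen(load("scene7"),red,(330,200,400,290))[:2])
print("flag",cen(c2,red,(322,145,350,172))[:2])
E
```

```text
[ 576.647 -123.72   166.061] [0.855 7.217 2.622] 12.862239762544492
89 [341.483 206.719] dir -0.005601403167030828 mean [79.677  4.335] 0.05435678105321122 rmax 129.13276870487624
89 [341.483 206.719] dir -0.005601403167031217 mean [83.338 -0.522] -0.0062677012717196525 rmax 133.07133234177212
102 [352.5   185.431] dir 0.8267818637856569 mean [55.434 64.209] 0.858613147296153 rmax 131.79346924597277
102 [352.5   185.431] dir 0.8267818637856567 mean [58.899 59.835] 0.7932841877959704 rmax 131.29693471074765
199 [178.613 289.618] dir 0.8082453373347724 mean [46.401 53.071] 0.8523527771213617 rmax 89.86948051348713
199 [178.613 289.618] dir 0.8082453373347724 mean [41.714 40.952] 0.7761783592221007 rmax 79.08930157287328
knob (array([354.302, 227.708]), np.int32(202)) [ 535.297 -281.013   95.   ] (array([354.371, 227.807]), np.int32(197))
flag (array([335.537, 158.519]), np.int32(54))
```

```bash
python3 -m jog '{"travel":[[0,0,0],[0,0,0],[0,0,0],[0,0,0],[0,0,0],[0,0,0],[0,0,0],[0,0,0],[0,0,0],[0,0,0]],"turn":[[0,0,0],[0,0,0],[0,0,0],[0,0,0],[0,0,0],[0,0,0],[0,0,0],[0,0,0],[0,0,0],[0,0,0]],"claw":[-1,-1,-1,-1,-1,-1,-1,-1,-1,-1]}'
python3 - <<'E'
from m import *
np.set_printoptions(precision=2,suppress=True)
s=bot.sense();print(s["eef_pos"],s["joint_vel"],s["force"],s["opening"])
a=load("scene7")["frame"].astype(int);b=capture("scene")["frame"].astype(int)
print("changed px tin/magnet",[(np.abs(a-b).max(2)[y0:y1,x0:x1]>60).sum() for x0,y0,x1,y1 in((265,262,310,312),(325,272,380,308))])
a=load("side0")["frame"].astype(int);b=capture("side")["frame"].astype(int)
print("cutters",(np.abs(a-b).max(2)[270:315,225:285]>60).sum())
print(bot.hand_in())
E
```

```text
t: 13.85
eef_pos: [576.7, -123.7, 166.1]
tool_rot: [-0.413, 3.11, 0.002]
force: [1.5, 6.5, 2.5]
opening: 13.0
[ 576.66 -123.68  166.07] [ 0.  0.  0. -0.  0. -0.] [1.48 6.49 2.49] 13.04650131916497
changed px tin/magnet [np.int64(0), np.int64(0)]
cutters 1178
the job is handed in; nothing more can be done
None
```

The cutters region changed in the side view, so I'll check whether that is only shadow or occlusion, using the saved pictures.

```bash
python3 - <<'E'
from m import *
blue=lambda h,s,v:(h>90)&(h<110)&(s>120)&(v>50)
for n,b in(("side0",(215,260,295,325)),("side7",(215,260,295,325)),("side10",(215,260,295,325)),("scene7",(180,175,225,215)),("scene11",(180,175,225,215))):
    c=load(n)
    try: print(n,cen(c,blue,b)[:2],c["frame"][b[1]:b[3],b[0]:b[2]].mean((0,1)))
    except Exception as e: print(n,e,c["frame"][b[1]:b[3],b[0]:b[2]].mean((0,1)))
E
```

```text
side0 (array([243.6, 301.6]), np.int32(254)) [155.  156.5 144.8]
side7 (array([243.7, 301.6]), np.int32(252)) [131.6 133.2 122.7]
side10 (array([243.4, 301.7]), np.int32(248)) [117.7 118.2 108.2]
scene7 (array([197.8, 193. ]), np.int32(168)) [116.1 122.4 112.1]
scene11 (array([197.9, 193.1]), np.int32(171)) [91.7 95.4 86.7]
```

I swung the hold-down lever onto the green line and lifted the leaf by its sleeve to the red flag. I handed the job in at about t = 14 s with the gripper still holding the leaf there; no verdict is reported.

**Lever:**
- It took two tries. The first swing stopped about 7 mm (0.09 rad) short because the pads did not turn with the knob. I re-gripped and turned the tool along with it.
- In the last three-view check the knob was about 2 mm (0.03 rad) past the line. It had not moved in the last scene picture.

**Leaf:**
- Its angle is 0.833 rad from the tool position and 0.832 rad from how far the pointer turned in the scene view.
- The flag reads 0.829 to 0.842 rad depending on the camera. That leaves about 0.01 rad of disagreement, against a limit of 0.055.
- The arm's joint speeds were zero, and the fingers were closed on the sleeve at 13 mm with the grip set to 50 N. The contact force on the sleeve itself was not measured.

**Surroundings:**
- The flag's position in the scene picture did not change. The tin and the magnet showed no change between the picture taken after the lever move and the last one.
- My last check flagged 1178 changed pixels around the cutters, and I handed in without looking into it. The saved pictures show it was only the arm's shadow: the cutters' position is the same to about 0.2 px in both views.

I could not view the last close-up of the pointer because I had reached the 12-picture limit. The final pointer check therefore rests on measurements alone.

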